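# Unnest two steel sample cups and stand each in its size row

## Task

A narrow steel sample cup has been left standing inside a wide one on the bench. Lift the narrow cup out and stand each of the two in the free place of the tray row that holds cups of its own size, beside the cup already there. Keep both cups upright and set them down on the tray floor rather than dropping them.

Things in the scene. Friction and masses are not known exactly. Their poses are not given: they have to be found in the camera images.
- cup_wide: The wide cup of the nested pair: open plain stainless steel cylinder, 60 mm outside diameter, 60 mm tall, wall 3 mm, bottom 4 mm thick, about 0.22 kg, standing on the bench away from the trays. Origin: centre of its underside; z up along its axis.
- cup_narrow: The narrow cup of the nested pair: open plain stainless steel cylinder, 42 mm outside diameter, 105 mm tall, wall 3 mm, about 0.18 kg. It starts standing loosely inside the wide cup, on its bottom, about 6 mm of play all round; its top 49 mm stand out above the wide cup's rim. Origin: centre of its underside; z up along its axis.
- row_wide: Fixed white plastic tray on the bench, the row for wide cups: lane 240 mm long (its x) and 90 mm wide (its y) inside; floor 4 mm thick, rim 12 mm high. Origin: centre of its underside; x along the lane, away from the robot, turned up to 17 degrees. A wide cup (60 mm tall) stands at x = +75 mm (+-5); the middle of the free near half is at x = -55 mm. On the robot's left or right.
- row_narrow: Fixed white plastic tray on the bench, the row for narrow cups: lane 240 mm long (its x) and 72 mm wide (its y) inside; floor 4 mm thick, rim 12 mm high. Origin: centre of its underside; x along the lane, away from the robot, turned up to 17 degrees. A narrow cup (105 mm tall) stands at x = +75 mm (+-5); the middle of the free near half is at x = -55 mm. On the robot's left or right.
Not all that is in view belongs to the job. What is shaped like the cup_wide but blue is not meant.

How it is judged:
By the outcome, as a careful person would: the job done as asked, in the order asked, and still so for the second after the job is handed in, with the robot touching nothing.
It also fails if it takes over 54 s, if anything falls off the work surface, if the arm or the gripper's body presses on something with over 40 N, if the wrist force passes 120 N, or if a joint passes its speed limit or range.

## Robot

A 7-joint arm with a two-finger parallel gripper is mounted at the origin on the work surface. World frame = base frame: x ahead of the robot, y to its left, z up, the work surface at z = 0. Lengths are in m, angles in rad, forces in N, time in s.
With the tool pointing down it reaches from about 0.425 to 0.925 m from the base axis. Payload 6.8 kg.
Tool frame: the origin (TCP) lies on the centre line of the jaws, within the pads' length; the fingertips stand 8 mm ahead of it and the grasp point (between the pads) lies 11 mm behind it (manip.tips_ahead is the z of the fingertips in the tool frame, in m); z points along the fingers, y is the direction in which the jaws open and shut (so a half turn about z gives the same grasp; the last joint's range is limited). The gripper opens to 88 mm and grips with 3 to 60 N. Pads are 20 mm wide; open, the fingers measure 115 mm over their backs; the gripper's body (75 mm by 178 mm) begins 61 mm behind the grasp point.
Start: joints at [1.037, 0.477, 0.022, 1.555, -0.011, 1.109, -0.083], TCP at [0.279, -0.615, 0.231] pointing down, gripper open.
Joint ranges: [-2.96, 2.96], [-0.34, 2.1], [-1.41, 1.46], [0.24, 2.44], [-1.37, 4.51], [0.17, 1.92], [-2.96, 2.96]. Speed limits (rad/s): [2.39, 2.39, 3.14, 3.14, 3.14, 3.14, 3.14].

## Interface

Orientations are given as a rotation vector (axis times angle).
In Python, from plant import manip, vision gives the robot as it stands. The module is installed in compiled form; this text tells all that it offers.
- The arm moves only by the tool drive_tool, never from a script. Its argument "plan" is one flat list of numbers, 7 for each row, row after row: the shift along the world's x, y, z in units of 25 mm (1.0 is 25 mm), then the turn, a rotation vector about the world's x, y, z in units of 6 degrees (1.0 is 6 degrees), then the opening, from 0 (shut) to 1 (fully open). A call has 1 to 8 rows; each row is the pose to reach, as a shift and turn from the pose commanded when the call began; what a row does not reach only later rows make up. A row lasts 1/12 s, in which the tool goes at most 41.7 mm and 7.16 degrees, less where a joint would pass 70% of its speed; a pose out of reach is approached as far as the arm can. A call with a gripper value outside its range is refused whole. The fingers move at their own pace and stop on an object; the grip force is fixed at half the most. Time passes only in rows, so rows that repeat a pose let the fingers close. It gives the time, the measured TCP pose, the force and the opening at its end, in the units of the state.
- manip.get_obs(): the state, without advancing time (a new reading comes with each control period).
- vision.read_camera(name): name is "scene" or "top" or "wrist"; returns the picture (384x512x3 uint8, blue, green, red); there is no depth.
- vision.get_calibration(name): a dict with "vertical_fov" (degrees; the focal length in pixels is half the picture's height over the tangent of half this angle, whatever the lens; pixels are square), "cx", "cy" (the principal point, pixels), "position" and "orientation" of the camera in the world. Camera axes: x right, y down, z forward; pixel columns grow to the right and rows downward; lengths in m; the calibration is good to about 2 mm. A picture is of the moment at which its call begins: read the wrist's pose just before it. get_calibration takes no time and is no camera call; for the wrist camera it gives the pose at the moment of the call.
- manip.hand_in(): hands the job in, once; it reports no verdict.
Trained networks look in the newest picture that a camera, given by its name, has taken for a name from the list of things; names that differ only in an ending like _2 or _b are one class to them, and where a whole thing is asked for, a point or a joint stands for the part that bears it (a point fixed in the world has none). Each returns a list of dicts, best first, with "conf" (0 to 1); they miss things now and then, are a little off and sometimes report something else, mostly with a low value. They report only what shows in the picture. A call takes as long as a camera call. They do not tell look-alikes from the thing itself.
- vision.look_for(camera, label): "centre" ([x, y, z] in m, in world coordinates, good to about 4 mm: the middle of the surface that is visible of it).
- vision.trace(camera, label): "mask" (384x512 bool, what is visible of it).
The state is a dict: "t": time; "q": joint angles; "qvel": joint speeds; "effort": joint torques, N m; "position": TCP position; "eef_rot": TCP orientation; "ft_force": force on the tool from outside, world axes, zero at the start; "ft_torque": the same for the moment, N m; "gripper_width": finger opening in m.
Only numpy, scipy, OpenCV 4.12 (cv2) and the standard library are available. Lean on these libraries where they do the work, as an engineer would, in place of code of your own. Each camera call takes 0.05 s, during which the arm holds its last target.

## Working session

There is one attempt and no reset: what is moved stays moved. The work goes in short steps, Python scripts to look and compute and a tool call to move; the robot and the scene stay as the last step left them, time stands still between calls to the robot, and variables do not carry over. Pictures are saved under pics/ and viewed, and the job is handed in when it is done.

Besides the shell and the picture viewer there is one more tool, called after "Request:" as a command line: name --argument value ..., lists and objects as JSON in quotes. drive_tool: Moves the arm, as the interface text tells. Its arguments: {"type":"object","properties":{"plan":{"type":"array"}},"required":["plan"]}

```bash
mkdir -p pics; cat > h.py <<'E'
import numpy as np, cv2
from plant import manip, vision
from scipy.spatial.transform import Rotation as R
def cal(n):
    c=vision.get_calibration(n); f=192/np.tan(np.radians(c['vertical_fov'])/2)
    return c,f
def rot(o):
    o=np.array(o,float)
    if o.shape==(3,3): return o
    return R.from_rotvec(o).as_matrix() if o.size==3 else R.from_quat(o).as_matrix()
def ray(n,u,v,z,c=None):
    c=c or vision.get_calibration(n); f=192/np.tan(np.radians(c['vertical_fov'])/2)
    d=rot(c['orientation'])@np.array([(u-c['cx'])/f,(v-c['cy'])/f,1]); p=np.array(c['position'])
    return p+d*(z-p[2])/d[2]
def proj(n,P,c=None):
    c=c or vision.get_calibration(n); f=192/np.tan(np.radians(c['vertical_fov'])/2)
    q=(np.atleast_2d(P)-np.array(c['position']))@rot(c['orientation'])
    return np.c_[q[:,0]/q[:,2]*f+c['cx'],q[:,1]/q[:,2]*f+c['cy']]
E
python3 - <<'E'
from h import *
o=manip.get_obs();print({k:np.round(v,3) for k,v in o.items()}, manip.tips_ahead)
for n in ['scene','top','wrist']:
    print(n,vision.get_calibration(n))
    im=vision.read_camera(n);cv2.imwrite(f'pics/{n}0.png',im)
    if n=='wrist':continue
    for l in ['cup_wide','cup_narrow','row_wide','row_narrow']:
        for d in vision.look_for(n,l): print(n,l,np.round(d['centre'],3),round(d['conf'],2),np.round(proj(n,d['centre'])[0]))
E
```

```text
{'t': np.float64(0.0), 'q': array([ 1.037,  0.478,  0.022,  1.556, -0.011,  1.109, -0.083]), 'qvel': array([-0.   ,  0.   ,  0.   ,  0.001,  0.001,  0.001, -0.   ]), 'effort': array([ 0.0000e+00, -5.8284e+01,  1.5350e+00, -2.7261e+01, -5.4000e-02,
        1.7000e-02,  0.0000e+00]), 'position': array([ 0.279, -0.614,  0.23 ]), 'eef_rot': array([-3.069e+00, -6.640e-01,  1.000e-03]), 'ft_force': array([-0.855, -0.042,  0.296]), 'ft_torque': array([-0.02 ,  0.001,  0.031]), 'gripper_width': np.float64(0.088)} 0.008
scene {'vertical_fov': 44.31673217836216, 'cx': 256.0800615020025, 'cy': 190.5545222534084, 'position': array([ 1.11671485, -0.2928268 ,  0.6054796 ]), 'orientation': array([-1.99010272, -1.22541357,  0.59986541])}
scene cup_wide [ 0.608 -0.101  0.031] 0.8 [231. 249.]
scene cup_wide [ 0.427 -0.167  0.034] 0.69 [160. 197.]
scene cup_wide [ 0.499 -0.092  0.04 ] 0.68 [211. 205.]
scene cup_wide [0.517 0.003 0.033] 0.63 [262. 198.]
scene cup_wide [0.604 0.022 0.035] 0.62 [295. 222.]
scene cup_narrow [0.505 0.007 0.088] 0.83 [261. 170.]
scene row_wide [ 0.476 -0.289  0.005] 0.97 [10
[... 257 characters left out ...]
591]), 'orientation': array([-2.17666389,  2.13487037, -0.14910352])}
top cup_wide [ 0.606 -0.1    0.021] 0.9 [306. 145.]
top cup_wide [ 0.484 -0.094  0.003] 0.85 [302. 203.]
top cup_wide [0.601 0.025 0.016] 0.75 [247. 147.]
top cup_wide [ 0.401 -0.172  0.011] 0.6 [340. 243.]
top cup_wide [0.475 0.006 0.043] 0.58 [255. 205.]
top cup_narrow [0.492 0.014 0.056] 0.59 [251. 195.]
top row_wide [ 0.469 -0.29   0.001] 0.87 [394. 212.]
top row_narrow [0.478 0.232 0.002] 0.97 [148. 203.]
wrist {'vertical_fov': 61.89805632105793, 'cx': 251.99763087198045, 'cy': 189.84930228564878, 'position': array([ 0.35152404, -0.58263888,  0.38432444]), 'orientation': array([ 2.42505875, -1.56504221, -0.23235666])}
```

View pics/scene0.png

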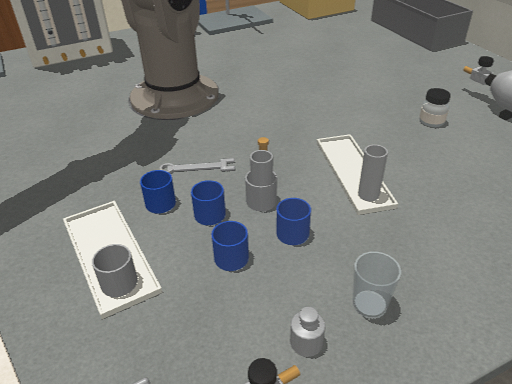

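View pics/top0.png

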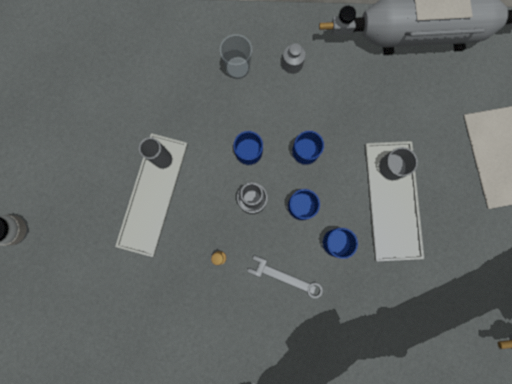

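```bash
python3 -c "
import cv2
a=cv2.imread('pics/top0.png')[100:280,200:380];cv2.imwrite('pics/topc.png',cv2.resize(a,(590,590),interpolation=3))
a=cv2.imread('pics/scene0.png')[130:300,130:330];cv2.imwrite('pics/scenec.png',cv2.resize(a,(690,587),interpolation=3))"
```

```text
(no output)
```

View pics/topc.png

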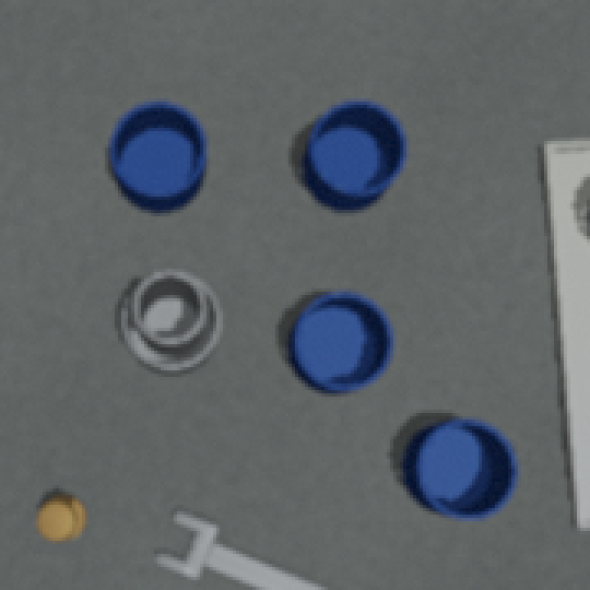

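View pics/scenec.png

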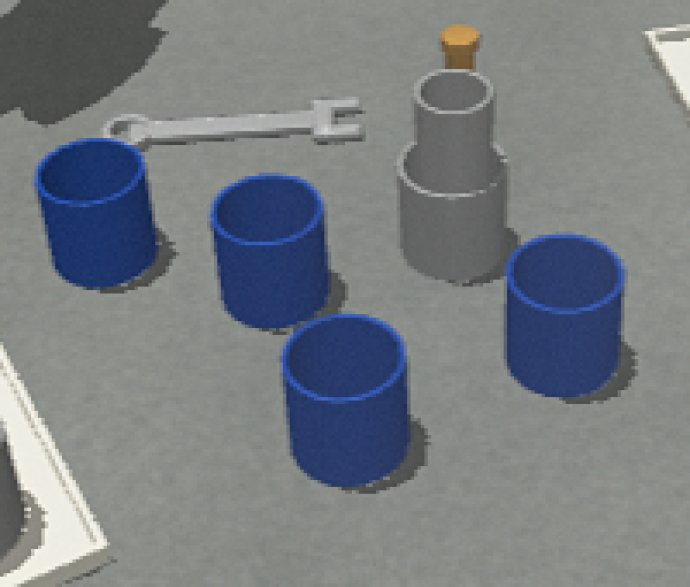

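The steel nested pair is at top pixel (252,196). The blue look-alikes, which are not meant, are at (248,148), (308,147), (303,204) and (340,242). The pair fits because it is steel and has a narrow cup inside; both crops confirm this. The wide row is on the right at (394,205) and the narrow row is on the left at (150,200). Next I'll measure them precisely.

```bash
cat > m.py <<'E'
from h import *
im=cv2.imread('pics/top0.png'); c=vision.get_calibration('top')
print('Rtool',np.round(rot(manip.get_obs()['eef_rot']),3))
for l in ['row_wide','row_narrow']:
    d=vision.trace('top',l)[0]; m=d['mask']
    # white pixels -> rim-top plane
    g=((im.min(2)>150)&(cv2.dilate(m.astype(np.uint8),np.ones((9,9)))>0)).astype(np.uint8)
    g=cv2.morphologyEx(g|m.astype(np.uint8),cv2.MORPH_CLOSE,np.ones((3,3)))
    n,lab,st,_=cv2.connectedComponentsWithStats(g); g=(lab==1+np.argmax(st[1:,4])).astype(np.uint8)
    ys,xs=np.nonzero(g); P=np.array([ray('top',u,v,.012,c)[:2] for u,v in zip(xs,ys)])
    r=cv2.minAreaRect((P*1000).astype(np.float32)); b=cv2.boxPoints(r)/1000
    print(l,d['conf'],r,'\n',np.round(b,3))
    q=proj('top',np.c_[b,np.full(4,.012)]); cv2.polylines(im,[np.round(q).astype(int)],1,(0,0,255),1)
np.set_printoptions(suppress=True)
W=ray('top',252.5,198.2,.06,c);N=ray('top',252.6,194.3,.109,c); print('W',W.round(4),'N',N.round(4))
t=np.linspace(0,6.283,60)
sc=cv2.imread('pics/scene0.png')
for P,r,z,col in((W,.03,.06,(0,0,255)),(N,.021,.109,(0,255,0)),(W,.03,0,(0,255,255))):
    C=np.c_[P[0]+r*np.cos(t),P[1]+r*np.sin(t),0*t+z]
    for I,n in((im,'top'),(sc,'scene')): 
        I2=proj(n,C); cv2.polylines(I,[np.round(I2*16).astype(int)],1,col,1,cv2.LINE_AA,4)
a=cv2.resize(im[100:280,100:440],None,fx=2.3,fy=2.3,interpolation=3);cv2.imwrite('pics/top_ov.png',a)
x=cv2.resize(im[170:230,220:280],(400,400),interpolation=2);y=cv2.resize(sc[140:220,220:300],(400,400),interpolation=2);cv2.imwrite('pics/ov2.png',np.hstack([x,y]))
E
python3 m.py
```

```text
Rtool [[ 0.911  0.413  0.   ]
 [ 0.413 -0.911 -0.   ]
 [ 0.     0.    -1.   ]]
row_wide 0.94 ((493.83709716796875, -284.3831481933594), (248.46365356445312, 102.74604034423828), 3.8046045303344727) 
 [[ 0.366 -0.241]
 [ 0.373 -0.344]
 [ 0.621 -0.327]
 [ 0.614 -0.225]]
row_narrow 0.66 ((496.7368469238281, 223.2014617919922), (82.88801574707031, 249.097412109375), 76.00663757324219) 
 [[0.366 0.213]
 [0.608 0.153]
 [0.628 0.233]
 [0.386 0.294]]
W [0.4868 0.0112 0.06  ] N [0.4888 0.0107 0.109 ]
```

View pics/top_ov.png

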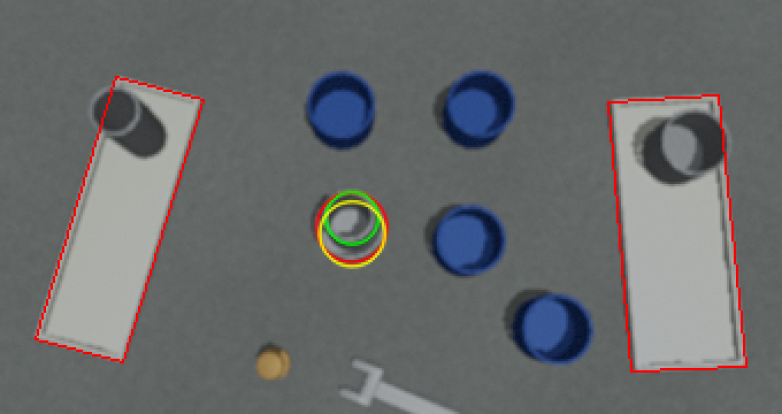

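View pics/ov2.png

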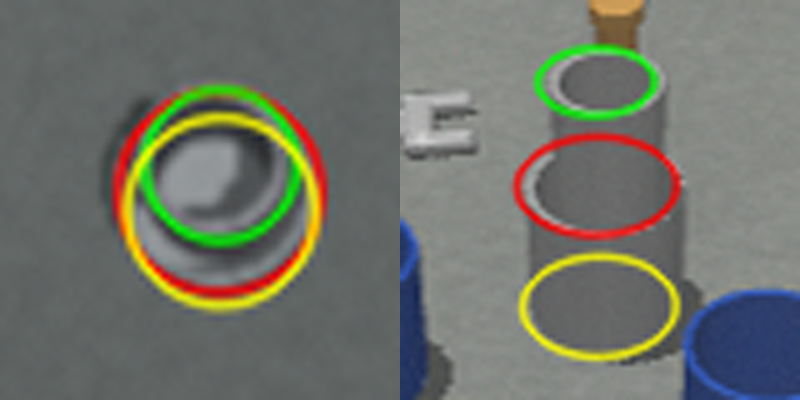

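The pair is at about (0.488, 0.012), with the overlays agreeing to 2 mm. The targets are narrow (0.443, 0.236) and wide (0.439, -0.287). I'll move over the pair first.

Request:
drive_tool --plan '[0.5, 1.5, 0, 0, 0, 0, 1, 1, 3, 0, 0, 0, 0, 1, 1.5, 4.5, 0, 0, 0, 0, 1, 2, 6, 0, 0, 0, 0, 1, 2.5, 7.5, 0, 0, 0, 0, 1, 3, 9, 0, 0, 0, 0, 1, 3.5, 10.5, 0, 0, 0, 0, 1, 4, 12, 0, 0, 0, 0, 1]'

```text
t: 1.32
position: [0.3791, -0.313, 0.231]
eef_rot: [3.07, 0.663, 0.001]
ft_force: [0.7, 1.0, -0.7]
gripper_width: 0.0878
```

Request:
drive_tool --plan '[0.5, 1.5, 0, 0, 0, 0, 1, 1, 3, 0, 0, 0, 0, 1, 1.5, 4.5, 0, 0, 0, 0, 1, 2, 6, 0, 0, 0, 0, 1, 2.5, 7.5, 0, 0, 0, 0, 1, 3, 9, 0, 0, 0, 0, 1, 3.5, 10, 0, 0, 0, 0, 1, 3.9, 11, 0, 0, 0, 0, 1]'

```text
t: 1.98
position: [0.4771, -0.0375, 0.2311]
eef_rot: [3.07, 0.666, 0.002]
ft_force: [0.6, -0.6, -0.1]
gripper_width: 0.088
```

Request:
drive_tool --plan '[0.2, 1.0, 0, 0, 0, 0, 1, 0.5, 2.0, 0, 0, 0, 0, 1, 0.5, 2.0, 0, 0, 0, 0, 1, 0.5, 2.0, 0, 0, 0, 0, 1]'

```text
t: 2.32
position: [0.4891, 0.0116, 0.2308]
eef_rot: [-3.069, -0.669, -0.001]
ft_force: [-0.8, -1.2, -0.4]
gripper_width: 0.088
```

```bash
python3 - <<'E'
from h import *
o=manip.get_obs();c=vision.get_calibration('wrist');print(o['position'],o['ft_force'])
im=vision.read_camera('wrist')
t=np.linspace(0,6.283,60)
cv2.imwrite('pics/w1raw.png',im)
for P,r,z,col in(((.487,.012),.03,.06,(0,0,255)),((.489,.012),.021,.109,(0,255,0))):
    C=np.c_[P[0]+r*np.cos(t),P[1]+r*np.sin(t),0*t+z]
    cv2.polylines(im,[np.round(proj('wrist',C,c)*16).astype(int)],1,col,1,cv2.LINE_AA,4)
cv2.imwrite('pics/w1.png',im)
E
```

```text
[0.48906835 0.01162966 0.23080629] [-0.81581466 -1.24966746 -0.40874983]
```

View pics/w1.png

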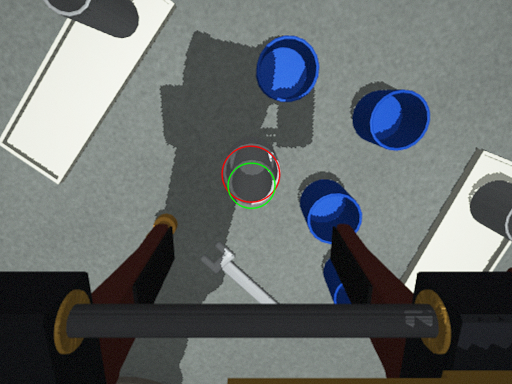

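```bash
python3 - <<'E'
import cv2,numpy as np
a=cv2.imread('pics/w1raw.png')[130:220,205:295];b=cv2.imread('pics/w1.png')[130:220,205:295]
f=lambda x:cv2.convertScaleAbs(cv2.resize(x,(400,400),interpolation=2),alpha=2)
cv2.imwrite('pics/w1c.png',np.hstack([f(a),f(b)]))
E
```

```text
(no output)
```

View pics/w1c.png

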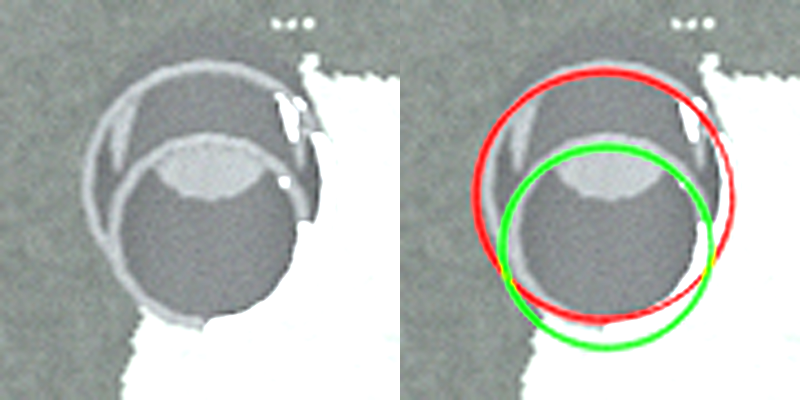

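```bash
python3 - <<'E'
from h import *
c=vision.get_calibration('wrist');print(c, rot(c['orientation']).round(3))
im=cv2.imread('pics/w1raw.png')
for b in ([[ 0.366,-0.241],[0.373,-0.344],[0.621,-0.327],[0.614,-0.225]],[[0.366,0.213],[0.608,0.153],[0.628,0.233],[0.386,0.294]]):
    q=proj('wrist',np.c_[b,np.full(4,.012)],c);cv2.polylines(im,[np.round(q*16).astype(int)],1,(0,0,255),1,cv2.LINE_AA,4)
ct=vision.get_calibration('top');t=np.linspace(0,6.283,60)
# blue rims in top (crop coords /3.278)
for u,v in ((158,150),(356,149),(342,342),(465,468)):
    P=ray('top',200+u/3.278,100+v/3.278,.06,ct)
    print(P)
    C=np.c_[P[0]+.03*np.cos(t),P[1]+.03*np.sin(t),0*t+.06];cv2.polylines(im,[np.round(proj('wrist',C,c)*16).astype(int)],1,(0,0,255),1,cv2.LINE_AA,4)
cv2.imwrite('pics/w1d.png',cv2.resize(im[:310],(800,484)))
E
```

```text
{'vertical_fov': 61.89805632105793, 'cx': 251.99763087198045, 'cy': 189.84930228564878, 'position': array([0.56145555, 0.04230073, 0.38433277]), 'orientation': array([ 2.42524469, -1.56397712, -0.23200115])} [[ 0.413 -0.872 -0.264]
 [-0.911 -0.395 -0.119]
 [-0.     0.29  -0.957]]
[0.59252708 0.02202515 0.06      ]
[ 0.59567209 -0.0994703   0.06      ]
[ 0.47663057 -0.09121212  0.06      ]
[ 0.40298332 -0.16453237  0.06      ]
```

View pics/w1d.png

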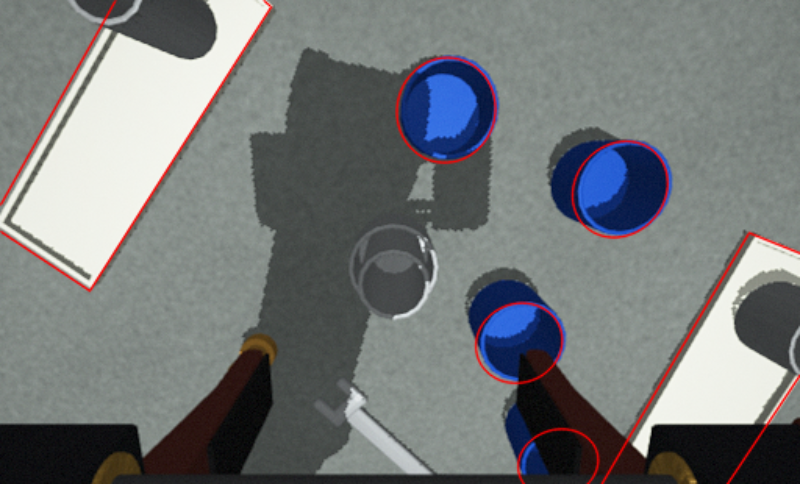

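```bash
python3 - <<'E'
from h import *
c=vision.get_calibration('wrist');print(ray('wrist',252.5,182.4,.109,c),ray('wrist',252.5,171.2,.06,c))
im=cv2.imread('pics/w1raw.png')
t=np.linspace(0,6.283,60)
o=[]
for dx,dy in ((0,0),(.003,0)):
  I=cv2.resize(im[130:220,205:295],(400,400),interpolation=2)
  for P,r,z,col in(((.489,.012),.03,.06,(0,0,255)),((.491,.012),.021,.109,(0,255,0))):
    C=np.c_[P[0]+dx+r*np.cos(t),P[1]+dy+r*np.sin(t),0*t+z]
    q=(proj('wrist',C,c)-[205,130]+.5)*400/90-.5
    cv2.polylines(I,[np.round(q*16).astype(int)],1,col,1,cv2.LINE_AA,4)
  o.append(I)
cv2.imwrite('pics/w1e.png',np.hstack(o))
E
```

```text
[0.4920105  0.01048914 0.109     ] [0.49065779 0.00981774 0.06      ]
```

View pics/w1e.png

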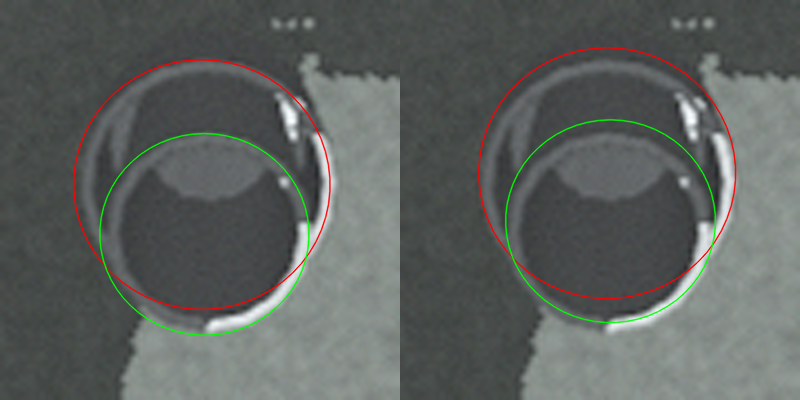

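Request:
drive_tool --plan '[0.06, 0, -1.0, 0, 0, 0, 1, 0.06, 0, -2.2, 0, 0, 0, 1, 0.06, 0, -3.4, 0, 0, 0, 1, 0.06, 0, -4.4, 0, 0, 0, 1, 0.06, 0, -5.2, 0, 0, 0, 1, 0.06, 0, -5.8, 0, 0, 0, 1, 0.06, 0, -6.1, 0, 0, 0, 1, 0.06, 0, -6.15, 0, 0, 0, 1]'

```text
t: 3.03
position: [0.4892, 0.0088, 0.0757]
eef_rot: [3.071, 0.661, -0.004]
ft_force: [0.4, -0.9, -0.3]
gripper_width: 0.0878
```

Request:
drive_tool --plan '[0, 0, 0, 0, 0, 0, 0.75, 0, 0, 0, 0, 0, 0, 0.6, 0, 0, 0, 0, 0, 0, 0.5, 0, 0, 0, 0, 0, 0, 0.4, 0, 0, 0, 0, 0, 0, 0.3, 0, 0, 0, 0, 0, 0, 0.2, 0, 0, 0, 0, 0, 0, 0, 0, 0, 0, 0, 0, 0, 0]'

```text
t: 3.7
position: [0.4904, 0.0104, 0.0771]
eef_rot: [3.071, 0.664, 0.0]
ft_force: [-0.3, 0.6, 3.2]
gripper_width: 0.0413
```

Request:
drive_tool --plan '[0, 0, 0, 0, 0, 0, 0, 0, 0, 0, 0, 0, 0, 0, 0, 0, 0.2, 0, 0, 0, 0, 0, 0, 0.6, 0, 0, 0, 0, 0, 0, 1.1, 0, 0, 0, 0, 0, 0, 1.6, 0, 0, 0, 0, 0, 0, 2.1, 0, 0, 0, 0, 0, 0, 2.6, 0, 0, 0, 0]'

```text
t: 4.37
position: [0.4901, 0.0102, 0.1431]
eef_rot: [3.071, 0.664, 0.0]
ft_force: [-0.4, 0.8, -2.6]
gripper_width: 0.0409
```

Request:
drive_tool --plan '[0, 0, 0.5, 0, 0, 0, 0, 0, 0, 0.9, 0, 0, 0, 0, 0, 0, 1.2, 0, 0, 0, 0, 0, 0, 1.4, 0, 0, 0, 0, 0, 0, 1.4, 0, 0, 0, 0, 0, 0, 1.4, 0, 0, 0, 0]'

```text
t: 4.87
position: [0.4902, 0.0102, 0.1768]
eef_rot: [3.071, 0.664, -0.0]
ft_force: [-0.6, -0.1, -2.0]
gripper_width: 0.041
```

```bash
python3 - <<'E'
from h import *
o=manip.get_obs();print(o['position'],o['ft_force'],o['gripper_width'])
a=vision.read_camera('scene');b=vision.read_camera('top')
cv2.imwrite('pics/l1.png',np.hstack([cv2.resize(a[60:260,180:380],(400,400)),cv2.resize(b[100:300,150:350],(400,400))]))
E
```

```text
[0.49017366 0.01016137 0.17683331] [-0.56605755 -0.11629322 -1.98441057] 0.04104752860427521
```

View pics/l1.png

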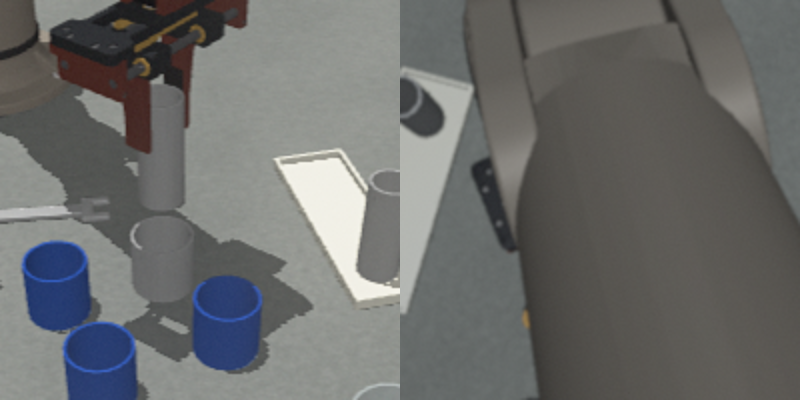

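Request:
drive_tool --plan '[-0.1, 0.5, 0, 0, 0, 0, 0, -0.3, 1.5, 0, 0, 0, 0, 0, -0.6, 2.9, 0, 0, 0, 0, 0, -0.9, 4.3, 0, 0, 0, 0, 0, -1.2, 5.7, 0, 0, 0, 0, 0, -1.5, 7.1, 0, 0, 0, 0, 0, -1.75, 8.3, 0, 0, 0, 0, 0, -1.9, 9.0, 0, 0, 0, 0, 0]'

```text
t: 5.63
position: [0.4411, 0.2392, 0.1765]
eef_rot: [-3.068, -0.67, 0.001]
ft_force: [-0.8, 0.6, -1.7]
gripper_width: 0.0413
```

Request:
drive_tool --plan '[0, 0, 0, 0, 0, 0, 0, 0, 0, 0, 0, 0, 0, 0, 0, 0, 0, 0, 0, 0, 0]'

```text
t: 5.88
position: [0.4427, 0.2341, 0.1763]
eef_rot: [3.07, 0.662, -0.002]
ft_force: [0.0, -0.3, -2.2]
gripper_width: 0.0418
```

```bash
python3 - <<'E'
from h import *
o=manip.get_obs();print(o['position'],o['ft_force'],o['gripper_width'])
a=vision.read_camera('scene');c=vision.get_calibration('wrist');w=vision.read_camera('wrist')
p=o['position'];t=np.linspace(0,6.283,60)
def circ(I,n,P,r,z,c=None):
    cv2.polylines(I,[np.round(proj(n,np.c_[P[0]+r*np.cos(t),P[1]+r*np.sin(t),0*t+z],c)*16).astype(int)],1,(0,0,255),1,cv2.LINE_AA,4)
circ(a,'scene',p,.021,.004);circ(w,'wrist',p,.021,.004,c)
cv2.imwrite('pics/l2.png',np.hstack([cv2.resize(a[60:260,260:460],(400,400)),cv2.resize(w,(400,300))[0:0] if 0 else cv2.resize(w,(400,400))]))
E
```

```text
[0.44274351 0.23411066 0.17625725] [ 0.04352846 -0.33990816 -2.15686765] 0.041796973270395804
```

View pics/l2.png

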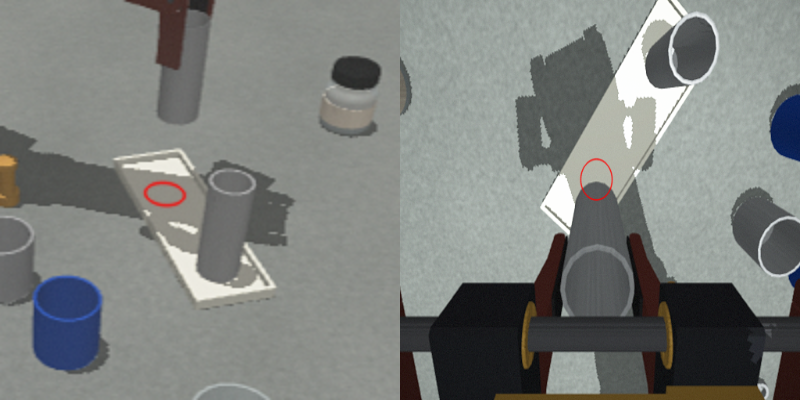

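Request:
drive_tool --plan '[0, 0.05, -0.4, 0, 0, 0, 0, 0, 0.05, -1.1, 0, 0, 0, 0, 0, 0.05, -1.8, 0, 0, 0, 0, 0, 0.05, -2.5, 0, 0, 0, 0, 0, 0.05, -3.1, 0, 0, 0, 0, 0, 0.05, -3.5, 0, 0, 0, 0, 0, 0.05, -3.7, 0, 0, 0, 0, 0, 0.05, -3.8, 0, 0, 0, 0]'

```text
t: 6.65
position: [0.4426, 0.236, 0.081]
eef_rot: [3.071, 0.663, -0.002]
ft_force: [0.6, -0.1, -2.2]
gripper_width: 0.0411
```

Request:
drive_tool --plan '[0, 0, 0, 0, 0, 0, 0, 0, 0, -0.05, 0, 0, 0, 0, 0, 0, -0.1, 0, 0, 0, 0, 0, 0, -0.14, 0, 0, 0, 0, 0, 0, -0.14, 0, 0, 0, 0]'

```text
t: 7.07
position: [0.443, 0.2366, 0.0787]
eef_rot: [-3.071, -0.664, -0.001]
ft_force: [0.1, -0.7, -2.7]
gripper_width: 0.0414
```

Request:
drive_tool --plan '[0, 0, -0.03, 0, 0, 0, 0, 0, 0, -0.06, 0, 0, 0, 0, 0, 0, -0.06, 0, 0, 0, 0]'

```text
t: 7.32
position: [0.443, 0.2366, 0.0771]
eef_rot: [3.071, 0.664, 0.001]
ft_force: [0.5, 0.2, -0.3]
gripper_width: 0.0413
```

Request:
drive_tool --plan '[0, 0, -0.03, 0, 0, 0, 0, 0, 0, -0.03, 0, 0, 0, 0, 0, 0, -0.03, 0, 0, 0, 0]'

```text
t: 7.57
position: [0.4432, 0.2371, 0.0769]
eef_rot: [-3.07, -0.664, -0.002]
ft_force: [-1.1, -1.3, 6.5]
gripper_width: 0.0413
```

Contact at the expected height. I'll release gradually and then rise.

Request:
drive_tool --plan '[0, 0, 0, 0, 0, 0, 0.5, 0, 0, 0, 0, 0, 0, 0.6, 0, 0, 0, 0, 0, 0, 0.75, 0, 0, 0, 0, 0, 0, 0.9, 0, 0, 0, 0, 0, 0, 1, 0, 0, 0, 0, 0, 0, 1, 0, 0, 0, 0, 0, 0, 1]'

```text
t: 8.15
position: [0.4428, 0.2365, 0.0761]
eef_rot: [3.071, 0.664, -0.0]
ft_force: [0.2, 0.1, -0.2]
gripper_width: 0.0802
```

Request:
drive_tool --plan '[0, 0, 0.3, 0, 0, 0, 1, 0, 0, 0.8, 0, 0, 0, 1, 0, 0, 1.6, 0, 0, 0, 1, 0, 0, 2.6, 0, 0, 0, 1, 0, 0, 3.6, 0, 0, 0, 1, 0, 0, 4.6, 0, 0, 0, 1, 0, 0, 5.3, 0, 0, 0, 1, 0, 0, 5.6, 0, 0, 0, 1]'

```text
t: 8.82
position: [0.4438, 0.2374, 0.2193]
eef_rot: [-3.07, -0.664, -0.007]
ft_force: [0.2, 1.0, -0.1]
gripper_width: 0.0878
```

Request:
drive_tool --plan '[0.3, -1.2, 0, 0, 0, 0, 1, 0.6, -2.6, 0, 0, 0, 0, 1, 0.9, -4, 0, 0, 0, 0, 1, 1.2, -5.4, 0, 0, 0, 0, 1, 1.5, -6.8, 0, 0, 0, 0, 1, 1.8, -8.2, 0, 0, 0, 0, 1, 1.88, -9.0, 0, 0, 0, 0, 1, 1.88, -9.04, 0, 0, 0, 0, 1]'

```text
t: 9.48
position: [0.4897, 0.0051, 0.2155]
eef_rot: [3.072, 0.652, -0.003]
ft_force: [-0.0, 0.0, -0.1]
gripper_width: 0.0878
```

Request:
drive_tool --plan '[0, 0, 0, 0, 0, 0, 1, 0, 0, 0, 0, 0, 0, 1]'

```text
t: 9.65
position: [0.4895, 0.0117, 0.2159]
eef_rot: [-3.07, -0.665, 0.001]
ft_force: [0.2, 0.4, -0.3]
gripper_width: 0.0874
```

```bash
python3 - <<'E'
from h import *
o=manip.get_obs();print(o['t'],o['position'],o['ft_force'],o['gripper_width'])
c=vision.get_calibration('wrist');w=vision.read_camera('wrist');a=vision.read_camera('scene')
t=np.linspace(0,6.283,60)
q=proj('wrist',[[.49,.011,.06]],c)[0];x,y=(q-45).astype(int);S=400/90
I=cv2.convertScaleAbs(cv2.resize(w[y:y+90,x:x+90],(400,400),interpolation=2),alpha=1.5)
for P,col in(((.4895,.011),(0,0,255)),):
    C=np.c_[P[0]+.03*np.cos(t),P[1]+.03*np.sin(t),0*t+.06]
    cv2.polylines(I,[np.round(((proj('wrist',C,c)-[x,y]+.5)*S-.5)*16).astype(int)],1,col,1,cv2.LINE_AA,4)
C=np.c_[.4895+.03*np.cos(t),.011+.03*np.sin(t),0*t+.06]
cv2.polylines(a,[np.round(proj('scene',C)*16).astype(int)],1,(0,0,255),1,cv2.LINE_AA,4)
cv2.imwrite('pics/l3.png',np.hstack([I,cv2.resize(a[90:290,220:420],(400,400),interpolation=2)]))
E
```

```text
9.65 [0.48946078 0.01165811 0.2159458 ] [ 0.21108452  0.44717149 -0.25384972] 0.08740721032522102
```

View pics/l3.png

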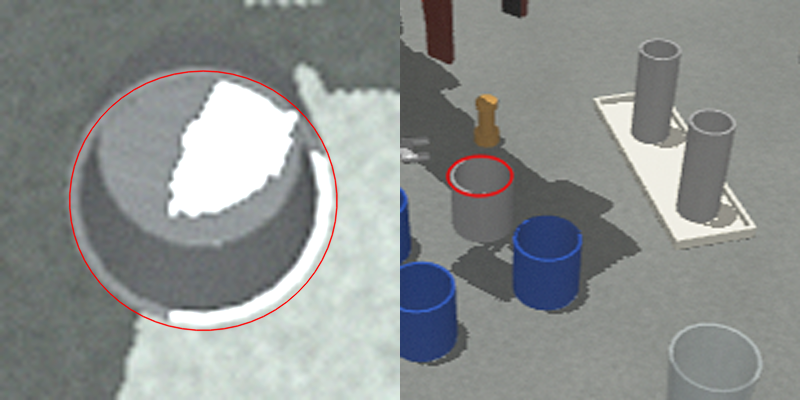

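The narrow cup stands upright in its row, and the wide cup hasn't moved. Next is the wide cup.

Request:
drive_tool --plan '[0, 0, -1.0, 0, 0, 0, 1, 0, 0, -2.2, 0, 0, 0, 1, 0, 0, -3.4, 0, 0, 0, 1, 0, 0, -4.6, 0, 0, 0, 1, 0, 0, -5.6, 0, 0, 0, 1, 0, 0, -6.5, 0, 0, 0, 1, 0, 0, -7.2, 0, 0, 0, 1, 0, 0, -7.5, 0, 0, 0, 1]'

```text
t: 10.42
position: [0.4883, 0.012, 0.0265]
eef_rot: [-3.069, -0.668, 0.005]
ft_force: [-0.9, -0.9, -0.8]
gripper_width: 0.088
```

Request:
drive_tool --plan '[0, 0, -0.05, 0, 0, 0, 1, 0, 0, -0.05, 0, 0, 0, 0.8, 0, 0, -0.05, 0, 0, 0, 0.7, 0, 0, -0.05, 0, 0, 0, 0.6, 0, 0, -0.05, 0, 0, 0, 0.5, 0, 0, -0.05, 0, 0, 0, 0.3, 0, 0, -0.05, 0, 0, 0, 0, 0, 0, -0.05, 0, 0, 0, 0]'

```text
t: 11.08
position: [0.4904, 0.0107, 0.0283]
eef_rot: [3.071, 0.663, 0.002]
ft_force: [-1.6, 0.0, 6.9]
gripper_width: 0.0606
```

Request:
drive_tool --plan '[0, 0, 0, 0, 0, 0, 0, 0, 0, 0, 0, 0, 0, 0, 0, 0, 0.2, 0, 0, 0, 0, 0, 0, 0.6, 0, 0, 0, 0, 0, 0, 1.2, 0, 0, 0, 0, 0, 0, 1.8, 0, 0, 0, 0, 0, 0, 2.4, 0, 0, 0, 0, 0, 0, 3.0, 0, 0, 0, 0]'

```text
t: 11.75
position: [0.4895, 0.0103, 0.1037]
eef_rot: [3.071, 0.663, -0.0]
ft_force: [0.0, 0.2, -1.9]
gripper_width: 0.0604
```

Request:
drive_tool --plan '[0, 0, 0.6, 0, 0, 0, 0, 0, 0, 1.0, 0, 0, 0, 0, 0, 0, 1.2, 0, 0, 0, 0, 0, 0, 1.2, 0, 0, 0, 0]'

```text
t: 12.08
position: [0.4904, 0.0104, 0.1336]
eef_rot: [3.07, 0.663, 0.003]
ft_force: [-0.4, 0.6, -2.0]
gripper_width: 0.0604
```

```bash
python3 - <<'E'
from h import *
o=manip.get_obs();print(o['t'],o['position'],o['ft_force'],o['gripper_width'])
w=vision.read_camera('wrist');a=vision.read_camera('scene')
cv2.imwrite('pics/l4.png',np.hstack([cv2.resize(w,(400,300)),cv2.resize(a,(400,300))]))
E
```

```text
12.0833 [0.49040025 0.01042257 0.13359323] [-0.44953849  0.55272916 -2.04032613] 0.060433758803383766
```

View pics/l4.png

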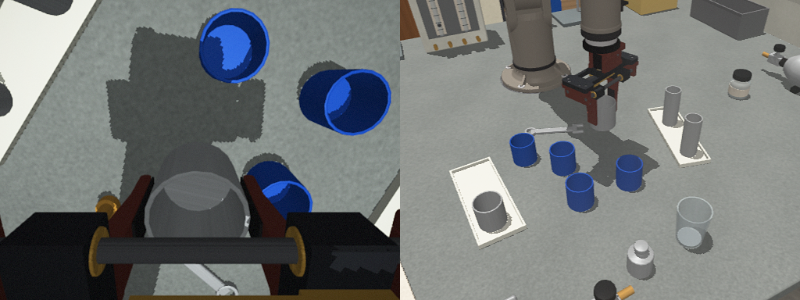

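Request:
drive_tool --plan '[-0.1, -0.5, 0, 0, 0, 0, 0, -0.25, -1.5, 0, 0, 0, 0, 0, -0.5, -2.9, 0, 0, 0, 0, 0, -0.75, -4.3, 0, 0, 0, 0, 0, -1.0, -5.7, 0, 0, 0, 0, 0, -1.2, -7.1, 0, 0, 0, 0, 0, -1.45, -8.4, 0, 0, 0, 0, 0, -1.7, -9.6, 0, 0, 0, 0, 0]'

```text
t: 12.85
position: [0.446, -0.2314, 0.1314]
eef_rot: [-3.07, -0.662, 0.003]
ft_force: [-0.3, 0.5, -2.3]
gripper_width: 0.0604
```

Request:
drive_tool --plan '[-0.15, -1.0, 0, 0, 0, 0, 0, -0.25, -1.7, 0, 0, 0, 0, 0, -0.36, -2.2, 0, 0, 0, 0, 0, -0.36, -2.3, 0, 0, 0, 0, 0, -0.36, -2.3, 0, 0, 0, 0, 0, -0.36, -2.3, 0, 0, 0, 0, 0]'

```text
t: 13.35
position: [0.4383, -0.2858, 0.1317]
eef_rot: [-3.069, -0.665, 0.001]
ft_force: [0.7, 0.0, -1.7]
gripper_width: 0.0605
```

```bash
python3 - <<'E'
from h import *
o=manip.get_obs();print(o['position'],o['ft_force'],o['gripper_width'])
a=vision.read_camera('scene');c=vision.get_calibration('wrist');w=vision.read_camera('wrist')
p=o['position'];t=np.linspace(0,6.283,60)
def circ(I,n,P,r,z,c=None):
    cv2.polylines(I,[np.round(proj(n,np.c_[P[0]+r*np.cos(t),P[1]+r*np.sin(t),0*t+z],c)*16).astype(int)],1,(0,0,255),1,cv2.LINE_AA,4)
circ(a,'scene',p,.03,.004);circ(w,'wrist',p,.03,.004,c)
cv2.imwrite('pics/l5.png',np.hstack([cv2.resize(a[140:340,20:220],(400,400)),cv2.resize(w,(400,400))]))
E
```

```text
[ 0.43825262 -0.28576149  0.13172956] [ 0.73346825  0.04863674 -1.68788065] 0.06047479437453737
```

View pics/l5.png

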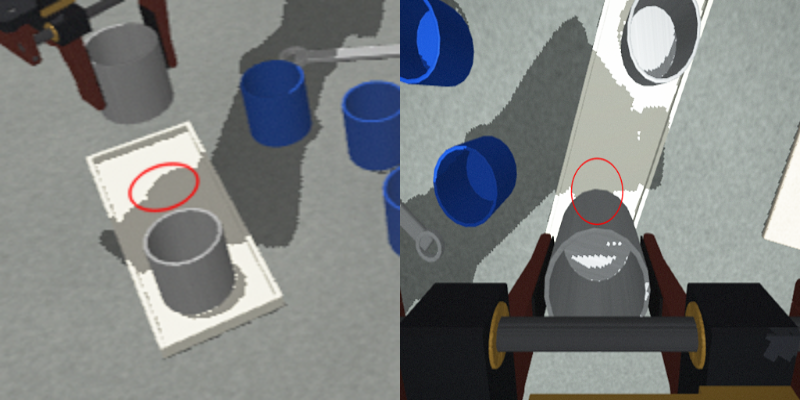

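Request:
drive_tool --plan '[0, 0, -0.4, 0, 0, 0, 0, 0, 0, -1.1, 0, 0, 0, 0, 0, 0, -1.8, 0, 0, 0, 0, 0, 0, -2.5, 0, 0, 0, 0, 0, 0, -3.1, 0, 0, 0, 0, 0, 0, -3.5, 0, 0, 0, 0, 0, 0, -3.7, 0, 0, 0, 0, 0, 0, -3.8, 0, 0, 0, 0]'

```text
t: 14.12
position: [0.4381, -0.2864, 0.0366]
eef_rot: [-3.07, -0.665, 0.001]
ft_force: [0.4, 0.8, -1.1]
gripper_width: 0.0605
```

Request:
drive_tool --plan '[0, 0, -0.02, 0, 0, 0, 0, 0, 0, -0.05, 0, 0, 0, 0, 0, 0, -0.08, 0, 0, 0, 0, 0, 0, -0.1, 0, 0, 0, 0, 0, 0, -0.1, 0, 0, 0, 0]'

```text
t: 14.53
position: [0.4385, -0.2872, 0.0353]
eef_rot: [3.07, 0.664, 0.001]
ft_force: [0.1, -0.5, -1.2]
gripper_width: 0.0607
```

Request:
drive_tool --plan '[0, 0, -0.03, 0, 0, 0, 0, 0, 0, -0.07, 0, 0, 0, 0, 0, 0, -0.1, 0, 0, 0, 0, 0, 0, -0.1, 0, 0, 0, 0]'

```text
t: 14.87
position: [0.4383, -0.2871, 0.0324]
eef_rot: [3.071, 0.664, 0.0]
ft_force: [-0.4, -0.7, -1.5]
gripper_width: 0.0605
```

Request:
drive_tool --plan '[0, 0, -0.03, 0, 0, 0, 0, 0, 0, -0.03, 0, 0, 0, 0, 0, 0, -0.03, 0, 0, 0, 0]'

```text
t: 15.12
position: [0.4383, -0.2871, 0.0323]
eef_rot: [3.07, 0.663, -0.0]
ft_force: [-2.6, 1.4, 7.4]
gripper_width: 0.0606
```

Contact at the expected height. Releasing.

Request:
drive_tool --plan '[0, 0, 0, 0, 0, 0, 0.72, 0, 0, 0, 0, 0, 0, 0.8, 0, 0, 0, 0, 0, 0, 0.9, 0, 0, 0, 0, 0, 0, 1, 0, 0, 0, 0, 0, 0, 1, 0, 0, 0, 0, 0, 0, 1, 0, 0, 0, 0, 0, 0, 1]'

```text
t: 15.7
position: [0.4383, -0.287, 0.0316]
eef_rot: [-3.071, -0.664, -0.0]
ft_force: [0.1, 0.3, 1.6]
gripper_width: 0.0881
```

Request:
drive_tool --plan '[0, 0, 0.2, 0, 0, 0, 1, 0, 0, 0.7, 0, 0, 0, 1, 0, 0, 1.5, 0, 0, 0, 1, 0, 0, 2.5, 0, 0, 0, 1, 0, 0, 3.6, 0, 0, 0, 1, 0, 0, 4.8, 0, 0, 0, 1, 0, 0, 5.6, 0, 0, 0, 1, 0, 0, 6.0, 0, 0, 0, 1]'

```text
t: 16.37
position: [0.4396, -0.2876, 0.1849]
eef_rot: [3.068, 0.663, 0.005]
ft_force: [-0.5, -0.3, -0.0]
gripper_width: 0.0878
```

Request:
drive_tool --plan '[0, -1, 0.5, 0, 0, 0, 1, -0.2, -2.2, 1, 0, 0, 0, 1, -0.5, -3.6, 1, 0, 0, 0, 1, -0.8, -5.0, 1, 0, 0, 0, 1, -1.1, -6.4, 1, 0, 0, 0, 1, -1.4, -7.8, 1, 0, 0, 0, 1, -1.7, -8.8, 1, 0, 0, 0, 1, -1.8, -9.2, 1, 0, 0, 0, 1]'

```text
t: 17.03
position: [0.3901, -0.5211, 0.2056]
eef_rot: [3.072, 0.655, -0.004]
ft_force: [-0.7, 0.6, -0.0]
gripper_width: 0.0879
```

```bash
python3 - <<'E'
from h import *
o=manip.get_obs();print(o['t'],o['position'],o['ft_force'],o['gripper_width'])
a=vision.read_camera('scene');b=vision.read_camera('top')
cv2.imwrite('pics/l6.png',np.hstack([a[:,:400],b[:,100:500]]))
E
```

```text
17.0333 [ 0.39005614 -0.52107762  0.20557066] [-0.68743555  0.55529271 -0.0427212 ] 0.08786645621777502
```

View pics/l6.png

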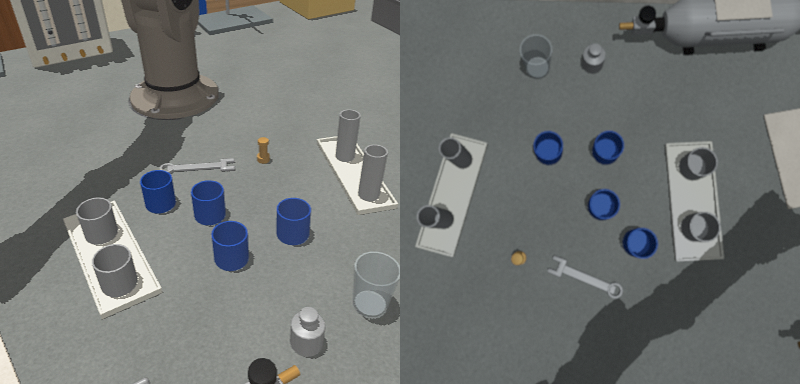

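Both cups stand upright in the right rows and nothing else has moved. I'll let the arm settle and hand in.

Request:
drive_tool --plan '[0, 0, 0, 0, 0, 0, 1, 0, 0, 0, 0, 0, 0, 1, 0, 0, 0, 0, 0, 0, 1]'

```text
t: 17.38
position: [0.3947, -0.5148, 0.2068]
eef_rot: [-3.069, -0.668, -0.001]
ft_force: [0.7, -0.7, -0.3]
gripper_width: 0.0882
```

```bash
python3 -c "
from plant import manip
print(manip.hand_in())"
```

```text
the job is handed in; nothing more can be done
None
```

I lifted the narrow cup out of the wide one and stood it in the free near place of the narrow row, at about (0.443, 0.236). Then I stood the wide cup in the free near place of the wide row, at about (0.438, -0.287). I lowered both until I felt light contact with the tray floor (about 7 N) before letting go.

The last scene and top pictures show both cups upright inside their lanes, each beside the cup of its own size. The blue cups and everything else are where they were, and the arm is clear. I handed in at about 17.4 s, and no step reported more than about 8 N at the wrist.

The top and wrist cameras disagreed by 2–3 mm on where the nested pair stood. I used a position between the two for the narrow cup and the wrist camera's value for the wide one. Both grasps closed at the expected cup widths. No check failed.

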